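# Find the valve cartridge with the weak spring

### The arm

A 6-joint arm with a two-finger parallel gripper is mounted at the origin on the work surface. World frame = base frame: x ahead of the robot, y to its left, z up, the work surface at z = 0. Lengths are in m, angles in rad, forces in N, time in s.
With the tool pointing down it reaches from about 0.425 to 0.95 m from the base axis. Payload 3.5 kg.
Tool frame: the origin (TCP) lies midway between the tips of the shut fingers; the grasp point (between the pads) lies 19 mm behind it; z points along the fingers, y is the line along which they close (so a half turn about z gives the same grasp; the last joint's range is limited). The gripper opens to 85 mm and grips with 20 to 120 N. Pads are 22 mm wide; open, the fingers measure 114 mm over their backs; the gripper's body (76 mm by 85 mm) begins 54 mm behind the grasp point. The pads swing forward as they close: fully open they stand 13 mm farther back than shut.
Start: joints at [-1.488, 0.286, 1.577, -0, 1.279, -0.15], TCP at [0.156, -0.657, 0.231] pointing down, gripper open.
Joint ranges: [-2.77, 2.77], [-0.9, 2.22], [0.21, 2.48], [-1.53, 4.67], [0.24, 2.81], [-2.84, 2.84]. Speed limits (rad/s): [2.79, 2.79, 3.14, 3.14, 3.14, 3.14].

### API

Orientations are given as a unit quaternion [x, y, z, w].
In Python, from plant import ctrl gives the robot as it stands.
- The arm moves only by the tool arm_command, never from a script. Its argument "steps" is one flat list of numbers, 5 for each row, row after row: the opening in per cent of the stroke, from 0 (shut) to 100 (fully open), then the shift along the tool's x, y, z each as a share of 25 mm, from -1 to 1, then the turn about the tool's z as a share of 0.1 rad, from -1 to 1. In form: [grip, tx, ty, tz, spin, grip, tx, ty, tz, spin, ...]. A call has 1 to 8 rows; each row shifts and turns the commanded pose from where the row before left it, along the tool's axes as they then stand; what a row does not reach is not made up. A row lasts 1/12 s, in which the tool goes at most 41.7 mm and 7.16 degrees, less where a joint would pass 70% of its speed; a pose out of reach is approached as far as the arm can. A call with a number of a shift or a turn outside -1 to 1 is refused whole. A call with a gripper value outside its range is refused whole. The fingers move at their own pace and stop on an object; "squeeze" is the grip in N (left out, the last holds). Time passes only in rows, so rows that do not move let the fingers close. It gives the time, the measured TCP pose, the force, the opening and the grip force at its end, in the units of the state.
- ctrl.get_state(): the state, without advancing time (a new reading comes with each control period).
- ctrl.read_camera(name): name is "scene" or "top"; returns the picture (480x640x3 uint8, red, green, blue); there is no depth.
- ctrl.camera_model(name): a dict with "intrinsics" (3x3 intrinsics, pixels), "rvec" (rotation vector, rad) and "tvec" (3), from world to camera coordinates, as OpenCV has them. Camera axes: x right, y down, z forward; pixel columns grow to the right and rows downward; lengths in m; the calibration is good to about 2 mm. A picture is of the moment at which its call begins. camera_model takes no time and is no camera call.
- ctrl.sign_off(): hands the job in; it is judged then, once.
The state is a dict: "time": time; "qpos": joint angles; "dq": joint speeds; "joint_efforts": joint torques, N m; "eef_pos": TCP position; "tcp_rot": TCP orientation; "contact_force": force on the tool from outside, world axes, zero at the start; "wrist_torque": the same for the moment, N m; "opening": opening from 0.0 (shut) to 1.0 (fully open); "finger_force": force on a finger pad.
Only numpy, scipy, OpenCV 4.12 (cv2) and the standard library are available. Lean on these libraries where they do the work, as an engineer would, in place of code of your own. Each camera call takes 0.05 s, during which the arm holds its last target. There are 200 camera calls.

### The job

Two sprung check-valve cartridges from the watering line stand on the steel test plate, and one has a weak spring. Press each stem cap down several millimetres against the plate to feel its spring, first the cartridge on the robot's left, then, with the left one let go, the one on its right. Then stand the weak cartridge upright in the open square grey tray and leave the firm one standing on the plate.

Things in the scene. Friction and masses are not known exactly. Their poses are not given: they have to be found in the camera images.
- cartridge_a: Loose upright check-valve cartridge, 0.15 kg: white plastic foot 42 mm across and 6 mm high, barrel 32 mm across from 8 to 38 mm up (grip here from above), collar 36 mm across from 40 to 46 mm up, then a sprung steel stem with a flat cap 24 mm across, its top 66 mm up when unpressed. Origin: centre of underside, z up. Twin of cartridge_b except for its spring; either may be on the left.
- cartridge_b: Sprung check-valve cartridge of the same shape, size, mass and origin as cartridge_a. One of the two springs is weak (0.3 N per mm of press), the other firm (1.5 N per mm), each with under 1 N of preload; press to find out which.
- stem_a (a joint): How far the stem cap of cartridge_a is pressed down into its barrel, in m: 0 = fully out, 0.012 = end stop; it springs back by itself.
- stem_b (a joint): How far the stem cap of cartridge_b is pressed down into its barrel, in m: 0 = fully out, 0.012 = end stop; it springs back by itself.
- plate: Flat steel test plate lying fixed on the bench, 140 mm (its x) by 240 mm (its y), 12 mm thick. Origin: centre of its underside, on the bench. The cartridges stand on its top about 60 mm either side of its centre along its y, which points to the robot's left within 17 degrees. Plate and tray may swap sides.
- tray: Open shallow square grey plastic tray, empty, fixed on the bench, 180 x 180 mm outside, 35 mm high, walls and floor 5 mm thick. Origin: centre of its underside; the inner floor is 5 mm above it.

How it is judged:
On the way, in this order (a step that is already met when the one before it is completed fails the run):
1. the stem of the cartridge on the robot's left is pressed in by more than 3 mm as it stands on the plate, the other stem untouched (((y of cartridge_a in the frame of plate between 0 and 0.12 m and value of joint stem_a above 0.003 m and value of joint stem_b below 0.002 m and x of cartridge_a in the frame of plate between -0.07 and 0.07 m and y of cartridge_a in the frame of plate above -0.12 m and z of cartridge_a in the frame of plate between 0.008 and 0.018 m and angle between cartridge_a's own z axis and vertical below 0.2 rad) or (y of cartridge_b in the frame of plate between 0 and 0.12 m and value of joint stem_b above 0.003 m and value of joint stem_a below 0.002 m and x of cartridge_b in the frame of plate between -0.07 and 0.07 m and y of cartridge_b in the frame of plate above -0.12 m and z of cartridge_b in the frame of plate between 0.008 and 0.018 m and angle between cartridge_b's own z axis and vertical below 0.2 rad))), for 0.1 s.
2. then the stem of the cartridge on the robot's right is pressed in by more than 3 mm as it stands on the plate, the left stem let go (((y of cartridge_a in the frame of plate between -0.12 and 0 m and value of joint stem_a above 0.003 m and value of joint stem_b below 0.002 m and x of cartridge_a in the frame of plate between -0.07 and 0.07 m and y of cartridge_a in the frame of plate below 0.12 m and z of cartridge_a in the frame of plate between 0.008 and 0.018 m and angle between cartridge_a's own z axis and vertical below 0.2 rad) or (y of cartridge_b in the frame of plate between -0.12 and 0 m and value of joint stem_b above 0.003 m and value of joint stem_a below 0.002 m and x of cartridge_b in the frame of plate between -0.07 and 0.07 m and y of cartridge_b in the frame of plate below 0.12 m and z of cartridge_b in the frame of plate between 0.008 and 0.018 m and angle between cartridge_b's own z axis and vertical below 0.2 rad))), for 0.1 s.
At the end, for the whole second after the job is handed in: The cartridge with the weak spring stands in the tray on its floor, within 75 mm of the tray's centre each way and within 11 degrees of upright; the firm one still stands upright on the plate (11 degrees); both are at rest. The weak spring is told by its idle stem settling a few tenths of a mm (((value of joint stem_a above 0.00015 m and x of cartridge_a in the frame of tray between -0.075 and 0.075 m and y of cartridge_a in the frame of tray between -0.075 and 0.075 m and z of cartridge_a in the frame of tray below 0.012 m and angle between each of cartridge_a, cartridge_b's own z axis and vertical below 0.2 rad and linear speed of each of cartridge_a, cartridge_b below 0.02 m/s and x of cartridge_b in the frame of plate between -0.07 and 0.07 m and y of cartridge_b in the frame of plate between -0.12 and 0.12 m and z of cartridge_b in the frame of plate between 0.008 and 0.018 m) or (value of joint stem_b above 0.00015 m and x of cartridge_b in the frame of tray between -0.075 and 0.075 m and y of cartridge_b in the frame of tray between -0.075 and 0.075 m and z of cartridge_b in the frame of tray below 0.012 m and angle between each of cartridge_b, cartridge_a's own z axis and vertical below 0.2 rad and linear speed of each of cartridge_b, cartridge_a below 0.02 m/s and x of cartridge_a in the frame of plate between -0.07 and 0.07 m and y of cartridge_a in the frame of plate between -0.12 and 0.12 m and z of cartridge_a in the frame of plate between 0.008 and 0.018 m))); the robot touches nothing.
It also fails if it takes over 54 s, if anything falls off the work surface, if the arm or the gripper's body presses on something with over 40 N, if the wrist force passes 120 N, or if a joint passes its speed limit or range.

## Working session

There is one attempt and no reset: what is moved stays moved. The work goes in short steps, Python scripts to look and compute and a tool call to move; the robot and the scene stay as the last step left them, time stands still between calls to the robot, and variables do not carry over. Pictures are saved under pics/ and viewed, at most 10 in all, crops included, and the job is handed in when it is done.

Besides the shell and the picture viewer there is one more tool, called after "Emit:" by a JSON object that holds its "fn" and its "kwargs". arm_command: Moves the arm, as the interface text tells. Its arguments: {"type":"object","properties":{"steps":{"type":"array","items":{"type":"number"}},"squeeze":{"type":"number"}},"required":["steps"]}

```bash
mkdir -p pics && python3 - <<'E'
from plant import ctrl
import cv2,numpy as np
for n in("scene","top"):
    cv2.imwrite(f"pics/{n}0.png",ctrl.read_camera(n)[:,:,::-1])
    m=ctrl.camera_model(n);print(n,{k:np.round(v,4).tolist() for k,v in m.items()})
s=ctrl.get_state();print({k:np.round(v,3).tolist() for k,v in s.items()})
E
```

```text
scene {'intrinsics': [[524.1269, 0.0, 323.2728], [0.0, 524.1269, 237.6418], [0.0, 0.0, 1.0]], 'rvec': [1.7432, 1.4412, -0.8114], 'tvec': [-0.0709, -0.2221, 1.3269]}
top {'intrinsics': [[482.0646, 0.0, 317.1071], [0.0, 482.0646, 242.7083], [0.0, 0.0, 1.0]], 'rvec': [2.1539, -2.1467, 0.1457], 'tvec': [-0.0014, 0.5769, 0.8603]}
{'time': 0.1, 'qpos': [-1.488, 0.287, 1.578, 0.0, 1.279, -0.15], 'dq': [0.0, -0.001, -0.004, -0.002, -0.0, 0.001], 'joint_efforts': [0.001, -40.73, -29.37, -0.0, 0.003, -0.0], 'eef_pos': [0.156, -0.656, 0.23], 'tcp_rot': [0.993, 0.116, 0.0, -0.001], 'contact_force': [-0.586, 0.646, 0.205], 'wrist_torque': [0.004, 0.015, 0.011], 'finger_force': 0.0, 'opening': 0.996}
```

View pics/scene0.png

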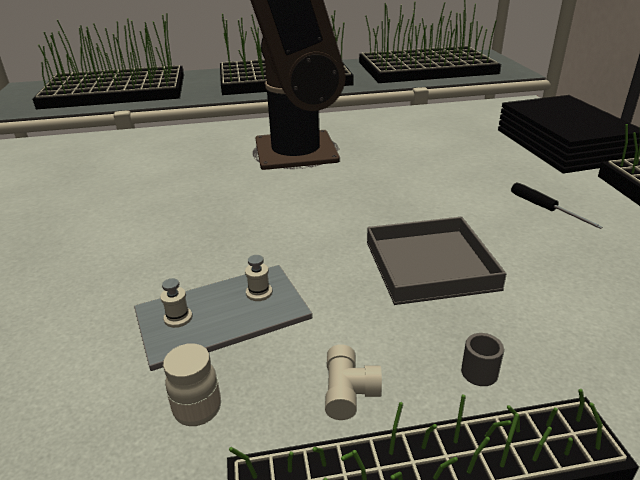

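View pics/top0.png

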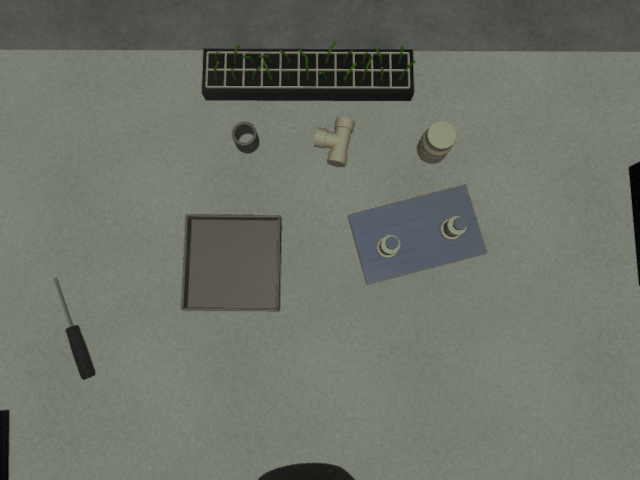

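The plate is on the robot's right and the tray on its left. The left cartridge is at about top (389,245) and scene (256,275). The right one is at about top (454,227) and scene (174,300). I'll enlarge both.

```bash
python3 - <<'E'
import cv2,numpy as np
s=cv2.imread("pics/scene0.png");t=cv2.imread("pics/top0.png")
a=cv2.resize(s[245:335,145:285],None,fx=5,fy=5,interpolation=2)
b=cv2.resize(t[205:265,365:485],None,fx=6,fy=6,interpolation=2)
cv2.imwrite("pics/a.png",cv2.convertScaleAbs(a,alpha=1.4));cv2.imwrite("pics/b.png",cv2.convertScaleAbs(b,alpha=1.5))
E
```

```text
(no output)
```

View pics/a.png

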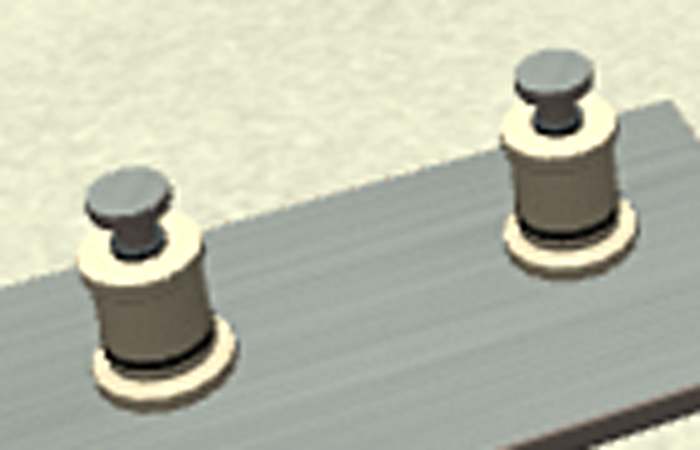

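View pics/b.png

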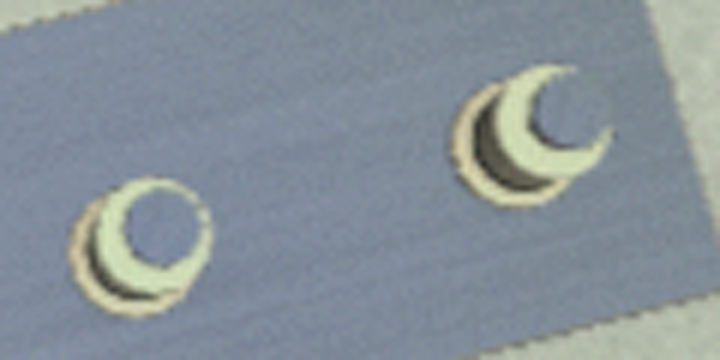

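The crops show these cap-top centres: left cartridge at scene (256,259.4) and top (392,243), right at scene (171,283) and top (460,223.3). Next I'll triangulate caps, feet, tray rim and plate corners.

```bash
cat > h.py <<'E'
import cv2,numpy as np
from plant import ctrl
def P(n):
    m=ctrl.camera_model(n);R=cv2.Rodrigues(np.array(m["rvec"],float))[0]
    return np.array(m["intrinsics"])@np.c_[R,np.array(m["tvec"]).ravel()]
def tri(s,t):
    X=cv2.triangulatePoints(P("scene"),P("top"),np.array(s,float).T.copy(),np.array(t,float).T.copy());return (X[:3]/X[3]).T
def proj(n,X):
    p=P(n)@np.r_[X,1];return p[:2]/p[2]
E
python3 - <<'E'
from h import *
names="capL capR footL footR t1 t2 t3 t4 p1 p2 p3".split()
s=[(256,259.4),(171,283),(145+114,245+44.4),(145+33,245+70.2),(367,228),(462,218),(504,272),(394,290),(135,306),(282,267),(311,315)]
t=[(392,243),(460,223.3),(365+140/6,205+246/6),(365+519/6,205+139/6),(281,310),(182,310),(187,214),(282,215),(486,251),(367,283),(349,213)]
X=tri(s,t)
for n,x,a,b in zip(names,X,s,t):print(n,x.round(4),(proj("scene",x)-a).round(1),(proj("top",x)-b).round(1))
print("tray",X[4:8].mean(0),"plate ctr",(X[8]+X[10])/2,"yaw",np.degrees(np.arctan2(*(X[9]-X[8])[[0,1]])))
E
```

```text
capL [ 0.572  -0.1328  0.0749] [-0.5 -0. ] [-0.5 -0. ]
capR [ 0.6078 -0.2557  0.0765] [-0.3 -0.1] [-0.3  0. ]
footL [ 0.5739 -0.1339  0.0189] [-0.8 -0. ] [-0.7 -0.1]
footR [ 0.6089 -0.2563  0.0173] [-0.6 -0.1] [-0.6 -0. ]
t1 [0.4529 0.0694 0.0321] [-1.3  0.1] [-1.4 -0.3]
t2 [0.4521 0.2516 0.0295] [-0.6  0.1] [-0.7 -0.2]
t3 [0.6312 0.2463 0.0364] [ 0.1 -0. ] [0.1 0. ]
t4 [0.6314 0.0683 0.0296] [-0.4  0. ] [-0.4 -0.1]
p1 [ 0.5658 -0.3238  0.0107] [-0.1 -0. ] [-0.1  0. ]
p2 [ 0.5043 -0.0921  0.0065] [-1.5 -0.1] [-1.6 -0.2]
p3 [ 0.6396 -0.061   0.0095] [-0.2  0. ] [-0.1 -0. ]
tray [0.54188103 0.15889915 0.03190794] plate ctr [ 0.60267756 -0.19239361  0.01009823] yaw -14.867193085473751
```

Heights agree with the text: caps at about 0.076 (0.078 expected), feet at about 0.018, and the tray rim at about 0.032 (0.035 expected). The tool's y axis already lies along the plate's y. I'm moving above the left cap with the gripper shut.

Emit:
{"fn": "arm_command", "kwargs": {"steps": [0, 1, -0.79, 0, 0, 0, 1, -0.79, 0, 0, 0, 1, -0.79, 0, 0, 0, 1, -0.79, 0, 0, 0, 1, -0.79, 0, 0, 0, 1, -0.79, 0, 0, 0, 1, -0.79, 0, 0, 0, 1, -0.79, 0, 0]}}

```text
time: 0.77
eef_pos: [0.3145, -0.4552, 0.2308]
tcp_rot: [0.993, 0.116, -0.0, -0.0]
contact_force: [0.3, -0.3, 0.1]
opening: 0.001
finger_force: 0.0
```

Emit:
{"fn": "arm_command", "kwargs": {"steps": [0, 1, -0.79, 0, 0, 0, 1, -0.79, 0, 0, 0, 1, -0.79, 0, 0, 0, 1, -0.79, 0, 0, 0, 1, -0.79, 0, 0, 0, 1, -0.79, 0, 0, 0, 1, -0.79, 0, 0, 0, 1, -0.79, 0, 0]}}

```text
time: 1.43
eef_pos: [0.4725, -0.2554, 0.2309]
tcp_rot: [0.993, 0.116, -0.0, -0.0]
contact_force: [0.8, 1.8, 0.8]
opening: -0.002
finger_force: 0.0
```

Emit:
{"fn": "arm_command", "kwargs": {"steps": [0, 1, -0.79, 0.5, 0, 0, 1, -0.79, 0.9, 0, 0, 1, -0.79, 0.9, 0, 0, 1, -0.79, 0.9, 0, 0, 1, -0.79, 0.9, 0, 0, 0, 0, 0, 0, 0, 0, 0, 0, 0]}}

```text
time: 2.02
eef_pos: [0.5699, -0.1302, 0.1262]
tcp_rot: [0.993, 0.118, -0.002, -0.001]
contact_force: [0.5, -0.5, 0.1]
opening: 0.002
finger_force: 0.0
```

Emit:
{"fn": "arm_command", "kwargs": {"steps": [0, 0.09, 0.14, 0.8, 0, 0, 0, 0, 0.8, 0, 0, 0, 0, 0, 0, 0, 0, 0, 0, 0]}}

```text
time: 2.35
eef_pos: [0.5731, -0.1358, 0.0888]
tcp_rot: [0.993, 0.115, -0.001, -0.0]
contact_force: [0.4, -0.1, 0.1]
opening: -0.002
finger_force: 0.0
```

Emit:
{"fn": "arm_command", "kwargs": {"steps": [0, 0, 0, 0.2, 0, 0, 0, 0, 0.2, 0, 0, 0, 0, 0, 0, 0, 0, 0, 0, 0]}}

```text
time: 2.68
eef_pos: [0.574, -0.1352, 0.0793]
tcp_rot: [0.993, 0.116, 0.0, 0.0]
contact_force: [0.7, -1.1, 0.5]
opening: -0.002
finger_force: 0.0
```

Emit:
{"fn": "arm_command", "kwargs": {"steps": [0, 0, 0, 0.1, 0, 0, 0, 0, 0, 0, 0, 0, 0, 0, 0]}}

```text
time: 2.93
eef_pos: [0.574, -0.135, 0.0765]
tcp_rot: [0.993, 0.116, 0.0, 0.0]
contact_force: [1.2, 0.3, 0.3]
opening: -0.001
finger_force: 0.2
```

Emit:
{"fn": "arm_command", "kwargs": {"steps": [0, 0, 0, 0.1, 0, 0, 0, 0, 0.1, 0, 0, 0, 0, 0, 0, 0, 0, 0, 0, 0]}}

```text
time: 3.27
eef_pos: [0.5743, -0.1351, 0.0715]
tcp_rot: [0.993, 0.116, 0.0, 0.0]
contact_force: [0.7, -0.4, 1.9]
opening: -0.004
finger_force: 0.9
```

Emit:
{"fn": "arm_command", "kwargs": {"steps": [0, 0, 0, 0.08, 0, 0, 0, 0, 0, 0, 0, 0, 0, 0, 0]}}

```text
time: 3.52
eef_pos: [0.5742, -0.1351, 0.0696]
tcp_rot: [0.993, 0.116, 0.0, 0.0]
contact_force: [0.3, 0.6, 2.6]
opening: -0.001
finger_force: 1.2
```

The left cartridge shows about 0.33 N/mm (2.6 N at roughly 8 mm), so it looks like the weak one. I'm lifting off to press the right one.

Emit:
{"fn": "arm_command", "kwargs": {"steps": [0, 0, 0, -0.9, 0, 0, 0, 0, -0.9, 0, 0, 0.05, 1, 0, 0, 0, 0.05, 1, 0, 0, 0, 0.05, 1, 0, 0, 0, 0.05, 1, 0, 0, 0, 0, 1, 0, 0, 0, 0, 0, 0.6, 0]}}

```text
time: 4.18
eef_pos: [0.61, -0.2608, 0.1025]
tcp_rot: [0.993, 0.115, 0.003, 0.003]
contact_force: [0.0, 0.7, 0.2]
opening: -0.002
finger_force: 0.0
```

Emit:
{"fn": "arm_command", "kwargs": {"steps": [0, 0, 0, 0.4, 0, 0, 0, 0, 0.2, 0, 0, 0, 0, 0, 0, 0, 0, 0, 0, 0]}}

```text
time: 4.52
eef_pos: [0.6068, -0.2539, 0.083]
tcp_rot: [0.993, 0.117, -0.001, -0.001]
contact_force: [-0.1, 0.3, 0.0]
opening: -0.006
finger_force: 0.0
```

Emit:
{"fn": "arm_command", "kwargs": {"steps": [0, 0, 0, 0.2, 0, 0, 0, 0, 0, 0, 0, 0, 0, 0, 0]}}

```text
time: 4.77
eef_pos: [0.6077, -0.255, 0.0795]
tcp_rot: [0.993, 0.116, 0.0, 0.0]
contact_force: [-0.4, 1.0, -0.3]
opening: -0.002
finger_force: 0.0
```

Emit:
{"fn": "arm_command", "kwargs": {"steps": [0, 0, 0, 0.14, 0, 0, 0, 0, 0.1, 0, 0, 0, 0, 0, 0, 0, 0, 0, 0, 0]}}

```text
time: 5.1
eef_pos: [0.6084, -0.2556, 0.0748]
tcp_rot: [0.993, 0.116, 0.001, 0.0]
contact_force: [-0.9, 1.7, 5.4]
opening: 0.005
finger_force: 2.7
```

Emit:
{"fn": "arm_command", "kwargs": {"steps": [0, 0, 0, 0.06, 0, 0, 0, 0, 0, 0, 0, 0, 0, 0, 0, 0, 0, 0, 0, 0]}}

```text
time: 5.43
eef_pos: [0.6084, -0.2557, 0.0738]
tcp_rot: [0.993, 0.116, 0.001, 0.0]
contact_force: [-1.9, 1.6, 6.2]
opening: -0.006
finger_force: 3.5
```

Emit:
{"fn": "arm_command", "kwargs": {"steps": [0, 0, 0, 0.12, 0, 0, 0, 0, 0, 0, 0, 0, 0, 0, 0, 0, 0, 0, 0, 0]}}

```text
time: 5.77
eef_pos: [0.6086, -0.2558, 0.0718]
tcp_rot: [0.993, 0.116, 0.001, 0.0]
contact_force: [-1.9, 1.6, 10.3]
opening: 0.0
finger_force: 5.0
```

Emit:
{"fn": "arm_command", "kwargs": {"steps": [0, 0, 0, -1, 0, 0, 0, 0, -1, 0, 50, 0, 0, -0.9, 0, 100, 0, -1, -0.9, 0, 100, 0, -1, 0, 0, 100, 0, -1, 0, 0, 100, 0, -1, 0, 0, 100, 0, -1, 0, 0]}}

```text
time: 6.43
eef_pos: [0.5783, -0.1329, 0.1638]
tcp_rot: [0.993, 0.116, 0.0, 0.0]
contact_force: [-0.1, 0.2, -0.4]
opening: 0.846
finger_force: 0.0
```

Emit:
{"fn": "arm_command", "kwargs": {"steps": [100, 0, 0, 0, 0, 100, 0, 0, 0, 0, 100, 0, 0, 0, 0]}}

```text
time: 6.68
eef_pos: [0.5789, -0.1342, 0.1639]
tcp_rot: [0.993, 0.116, 0.0, 0.0]
contact_force: [0.5, -1.0, 1.1]
opening: 0.998
finger_force: 0.0
```

```bash
python3 - <<'E'
from h import *
s=ctrl.read_camera("scene")[:,:,::-1];t=ctrl.read_camera("top")[:,:,::-1]
a=cv2.resize(s[205:335,145:305],(640,520),interpolation=2)
cv2.imwrite("pics/c.png",cv2.convertScaleAbs(a,alpha=1.4))
print(ctrl.get_state()["eef_pos"])
E
```

```text
[ 0.5790427  -0.13482992  0.16385096]
```

View pics/c.png

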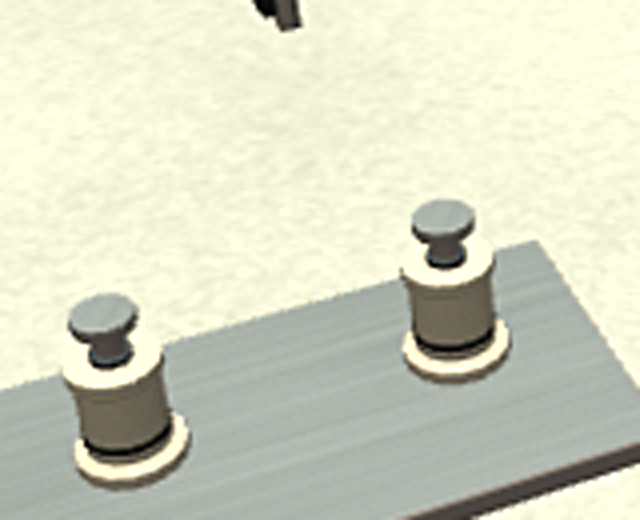

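The crop shows both cartridges still upright and in place; the left cap is at scene (255.8,260), unmoved. The right one is firm (10 N at about 6 mm), so the left one is weak. I'm descending over the left one to grip its barrel.

Emit:
{"fn": "arm_command", "kwargs": {"steps": [100, -0.2, -0.09, 0.5, 0, 100, 0, 0, 1, 0, 100, 0, 0, 1, 0, 100, 0, 0, 1, 0, 100, 0, 0, 1, 0, 100, 0, 0, 0.6, 0, 100, 0, 0, 0.3, 0, 100, 0, 0, 0, 0]}}

```text
time: 7.45
eef_pos: [0.5712, -0.1326, 0.0258]
tcp_rot: [0.993, 0.116, -0.002, -0.001]
contact_force: [-0.6, -0.3, -0.3]
opening: 0.999
finger_force: 0.0
```

Emit:
{"fn": "arm_command", "kwargs": {"steps": [100, 0, 0, 0.3, 0, 100, 0, 0, 0, 0, 100, 0, 0, 0, 0]}}

```text
time: 7.7
eef_pos: [0.5739, -0.1331, 0.022]
tcp_rot: [0.993, 0.116, 0.001, 0.0]
contact_force: [0.2, -0.2, 0.1]
opening: 1.002
finger_force: 0.0
```

Emit:
{"fn": "arm_command", "kwargs": {"steps": [100, 0, 0, 0.16, 0, 60, 0, 0, 0, 0, 45, 0, 0, 0, 0, 30, 0, 0, 0, 0, 30, 0, 0, 0, 0, 30, 0, 0, 0, 0, 30, 0, 0, 0, 0], "squeeze": 30}}

```text
time: 8.28
eef_pos: [0.5739, -0.1332, 0.0179]
tcp_rot: [0.993, 0.116, 0.0, 0.0]
contact_force: [-1.3, -1.4, 0.7]
opening: 0.401
finger_force: 30.0
```

Emit:
{"fn": "arm_command", "kwargs": {"steps": [10, 0, 0, 0, 0, 10, 0, 0, 0, 0, 10, 0, 0, 0, 0, 10, 0, 0, 0, 0]}}

```text
time: 8.62
eef_pos: [0.5738, -0.1331, 0.0179]
tcp_rot: [0.993, 0.116, 0.0, 0.0]
contact_force: [-0.8, -2.3, 3.3]
opening: 0.404
finger_force: 30.4
```

Emit:
{"fn": "arm_command", "kwargs": {"steps": [10, 0, 0, -0.3, 0, 10, 0, 0, -0.6, 0, 10, 0, 0, -0.8, 0, 10, 0, 0, -0.8, 0, 10, 0, 0, -0.3, 0, 10, 0, 0, 0, 0, 10, 0, 0, 0, 0]}}

```text
time: 9.2
eef_pos: [0.5729, -0.1324, 0.0868]
tcp_rot: [0.993, 0.116, -0.0, -0.0]
contact_force: [-0.8, -0.4, -1.9]
opening: 0.404
finger_force: 29.8
```

```bash
python3 - <<'E'
from h import *
s=ctrl.read_camera("scene")[:,:,::-1]
a=cv2.resize(s[185:335,145:345],(800,600),interpolation=2)
cv2.imwrite("pics/d.png",cv2.convertScaleAbs(a,alpha=1.4))
print(ctrl.get_state()["contact_force"])
E
```

```text
[ 0.22828279  0.36375003 -1.57415748]
```

View pics/d.png

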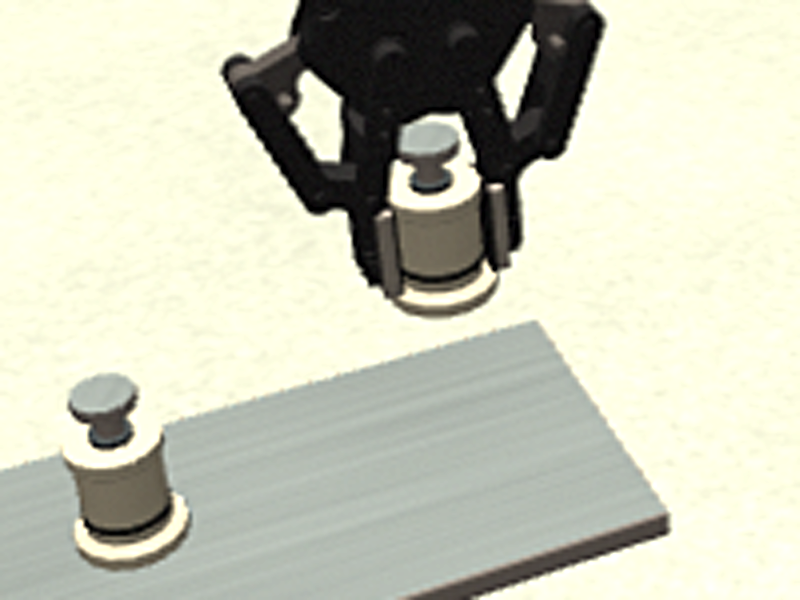

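The cartridge hangs upright between the pads, and the 1.6 N load matches its weight. The firm one stands undisturbed. I'm carrying the weak one to the tray.

Emit:
{"fn": "arm_command", "kwargs": {"steps": [10, 0.12, -0.5, 0, 0, 10, 0.12, -0.97, 0, 0, 10, 0.12, -0.97, 0, 0, 10, 0.12, -0.97, 0, 0, 10, 0.12, -0.97, 0, 0, 10, 0.12, -0.97, 0, 0, 10, 0.12, -0.97, 0, 0, 10, 0.12, -0.97, 0, 0]}}

```text
time: 9.92
eef_pos: [0.5531, 0.0522, 0.0857]
tcp_rot: [0.993, 0.116, -0.001, -0.001]
contact_force: [0.9, 0.1, -2.2]
opening: 0.401
finger_force: 29.9
```

Emit:
{"fn": "arm_command", "kwargs": {"steps": [10, 0.12, -0.97, 0, 0, 10, 0.12, -0.97, 0, 0, 10, 0.12, -0.97, 0, 0, 10, 0.12, -0.97, 0, 0, 10, 0, -0.5, 0, 0, 10, 0, 0, 0, 0, 10, 0, 0, 0, 0]}}

```text
time: 10.5
eef_pos: [0.5401, 0.1599, 0.0864]
tcp_rot: [0.993, 0.117, -0.001, 0.0]
contact_force: [0.7, 0.8, -0.7]
opening: 0.404
finger_force: 29.9
```

Emit:
{"fn": "arm_command", "kwargs": {"steps": [10, 0, 0, 0.6, 0, 10, 0, 0, 0.8, 0, 10, 0, 0, 0.8, 0, 10, 0, 0, 0.4, 0, 10, 0, 0, 0.2, 0, 10, 0, 0, 0, 0, 10, 0, 0, 0, 0]}}

```text
time: 11.08
eef_pos: [0.5417, 0.159, 0.0178]
tcp_rot: [0.993, 0.116, 0.0, 0.0]
contact_force: [0.4, 0.4, -0.5]
opening: 0.401
finger_force: 29.9
```

Now I'll lower it in small steps until contact, about 7 mm.

Emit:
{"fn": "arm_command", "kwargs": {"steps": [10, 0, 0, 0.15, 0, 10, 0, 0, 0.08, 0, 10, 0, 0, 0, 0, 10, 0, 0, 0, 0]}}

```text
time: 11.42
eef_pos: [0.5413, 0.1595, 0.0119]
tcp_rot: [0.993, 0.116, 0.0, 0.0]
contact_force: [-0.3, 0.8, -1.3]
opening: 0.404
finger_force: 29.9
```

Emit:
{"fn": "arm_command", "kwargs": {"steps": [10, 0, 0, 0.04, 0, 10, 0, 0, 0, 0, 10, 0, 0, 0, 0]}}

```text
time: 11.67
eef_pos: [0.5414, 0.1595, 0.0109]
tcp_rot: [0.993, 0.116, 0.0, -0.0]
contact_force: [0.2, -0.4, -0.7]
opening: 0.398
finger_force: 30.1
```

Emit:
{"fn": "arm_command", "kwargs": {"steps": [10, 0, 0, 0.04, 0, 10, 0, 0, 0, 0, 10, 0, 0, 0, 0]}}

```text
time: 11.92
eef_pos: [0.5415, 0.1595, 0.0109]
tcp_rot: [0.993, 0.116, 0.0, 0.0]
contact_force: [-2.9, -0.3, 5.3]
opening: 0.401
finger_force: 31.1
```

It has touched down on the tray floor. Release gradually, then lift.

Emit:
{"fn": "arm_command", "kwargs": {"steps": [45, 0, 0, 0, 0, 55, 0, 0, 0, 0, 75, 0, 0, 0, 0, 100, 0, 0, 0, 0, 100, 0, 0, 0, 0, 100, 0, 0, 0, 0, 100, 0, 0, 0, 0]}}

```text
time: 12.5
eef_pos: [0.541, 0.1594, 0.0095]
tcp_rot: [0.993, 0.116, -0.0, -0.0]
contact_force: [-0.3, -0.5, -0.6]
opening: 1.0
finger_force: 0.0
```

Emit:
{"fn": "arm_command", "kwargs": {"steps": [100, 0, 0, -0.4, 0, 100, 0, 0, -0.8, 0, 100, 0, 0, -1, 0, 100, 0, 0, -1, 0, 100, 0, 0, -1, 0, 100, 0, 0, -1, 0, 100, 0, 0, -1, 0, 100, 0, 0, -0.5, 0]}}

```text
time: 13.17
eef_pos: [0.5428, 0.1596, 0.1817]
tcp_rot: [0.993, 0.116, 0.003, 0.0]
contact_force: [-0.1, 0.4, -0.1]
opening: 1.002
finger_force: 0.0
```

Emit:
{"fn": "arm_command", "kwargs": {"steps": [100, 0, 0, 0, 0, 100, 0, 0, 0, 0, 100, 0, 0, 0, 0, 100, 0, 0, 0, 0]}}

```text
time: 13.5
eef_pos: [0.5398, 0.1592, 0.1747]
tcp_rot: [0.993, 0.116, -0.002, -0.0]
contact_force: [0.1, -0.0, -0.4]
opening: 1.001
finger_force: 0.0
```

```bash
python3 - <<'E'
from h import *
s=ctrl.read_camera("scene")[:,:,::-1]
cv2.imwrite("pics/e.png",cv2.convertScaleAbs(cv2.resize(s[185:335,125:525],(800,300)),alpha=1.4))
E
```

```text
(no output)
```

View pics/e.png

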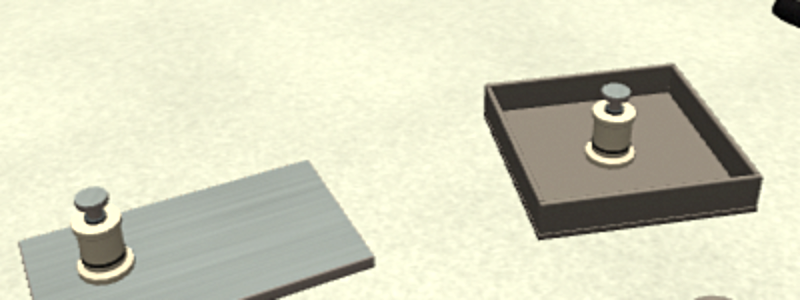

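The picture shows the weak cartridge upright near the middle of the tray (crop pixel 610,125), the firm one upright on the plate (crop pixel 100,235), and the gripper clear of both. I'm handing the job in.

```bash
python3 -c "
from plant import ctrl
print(ctrl.sign_off())"
```

```text
the job is handed in; nothing more can be done
None
```

I pressed both cartridges, left then right: the left one was weak (about 0.3 N/mm) and now stands upright near the middle of the tray, the firm right one still stands on the plate, and I handed the job in at about 13.5 s; sign-off gave no verdict.

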